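# Unclamp the bedside pill box and slide it out

### The job

Two small clamp boards stand on the bedside table. On the one that holds the pill box with six little lids, swing the clamp bar up and leave it standing up, then slide the pill box straight out from beneath it, without lifting it off the board, until the whole box lies flat on the front part of that same board, clear of where the bar comes down. Leave the other board's clamp bar, over the magnifier, shut.

Things in the scene. Friction and masses are not known exactly. Their poses are not given: they have to be found in the camera images.
- pill_stand: fixed wooden board holding the pill box, 300 (x) x 120 (y) x 12 mm. Origin: centre of its underside, on the table. x points from its front end (-150, near the robot; the box slides out this way) to its hinge end (+150); z up. Hinge line of the clamp: along y at x +135, 29.5 mm above the table. A twin board beside it, left or right, clamps a black rectangular magnifier.
- pill_bar (a joint): clamp over the pill box, rad: 0 shut; grows as it swings up and back (stop 1.6). Stays where left; 3 N at the tab moves it. Shut: crossbar 18 (x) x 96 (y) x 8 mm centred at board x +45, y 0, 29.5 mm above the table, on side arms (8 mm square, y -44, +44) from the hinge. Grip tab on the crossbar's middle: 8 (x) x 16 (y) mm, upright, its top 40 mm above the crossbar.
- pillbox_tongue (a point): white pill box, 130 mm long: front tongue 70 x 40 wide (y) x 12 mm thick; rear 60 x 66 wide x 24 high with six lids, kept in by the shut bar. Point: mid-width and mid-thickness of the tongue, 22 mm from its front end, 108 mm from the box's rear end. x towards the lids, z up. At the start flat on the board, straight, the tongue's front 45 mm or so free before the bar. 0.1 to 0.17 kg.
- lens_bar (a joint): clamp bar over the magnifier on the other board, rad, 0 shut; to be left alone.
Mind the look-alikes: they are no part of the job. There is more than one size of the part that bears pillbox_tongue; the job needs the smallest.

How it is judged (in metres and radians):
On the way:
1. the pill box's clamp bar is swung up by at least 0.8 rad (46 degrees) (value of joint pill_bar above 0.8 rad), for 0.2 s.
At the end, for the whole second after the job is handed in: The pill box's bar stands up (0.75 rad or more); the box lies flat (7 deg) and straight (15 deg) on the front of its board, tongue point 74 to 133 mm in front of the board's centre (clear of the bar's place), within 30 mm of its centre line; the other bar is shut (under 0.3 rad) (value of joint pill_bar above 0.75 rad and value of joint lens_bar below 0.3 rad and x of pillbox_tongue in the frame of pill_stand between -0.133 and -0.074 m and y of pillbox_tongue in the frame of pill_stand between -0.03 and 0.03 m and z of pillbox_tongue in the frame of pill_stand between 0.013 and 0.024 m and angle between pillbox_tongue's own z axis and vertical below 0.12 rad and angle between the x axis of pillbox_tongue and the x axis of pill_stand, either way round below 0.26 rad); the robot touches nothing.
It fails at once if the other board's clamp bar is lifted (value of joint lens_bar above 0.3 rad).
It fails at once if the pill box is lifted off the board instead of slid (tongue point more than 35 mm above its resting height) (z of pillbox_tongue in the frame of pill_stand above 0.053 m).
It also fails if it takes over 51 s, if anything falls off the work surface, if the arm or the gripper's body presses on something with over 40 N, if the wrist force passes 120 N, or if a joint passes its speed limit or range.

### The arm

A 6-joint arm with a two-finger parallel gripper is mounted at the origin on the work surface. World frame = base frame: x ahead of the robot, y to its left, z up, the work surface at z = 0. Lengths are in m, angles in degrees, forces in N, time in s.
With the tool pointing down it reaches from about 0.4 to 0.825 m from the base axis. Payload 7 kg.
Tool frame: the origin (TCP) lies midway between the tips of the shut fingers; the grasp point (between the pads) lies 19 mm behind it (r.grasp_offset is the distance from the TCP to the grasp point, in m); z points along the fingers, x is the direction in which the jaws open and shut, and the axes are right-handed (so a half turn about z gives the same grasp; the last joint's range is limited). The gripper opens to 88 mm and grips with 3 to 60 N. Pads are 19 mm wide; open, the fingers measure 130 mm over their backs; the gripper's body (78 mm by 193 mm) begins 47 mm behind the grasp point.
Start: joints at [-46.748, 20.546, 0.682, 0, -70.136, -16.507], TCP at [0.304, -0.603, 0.227] pointing down, gripper open.
Joint ranges: [-176.03, 176.03], [-82.01, 121.73], [-58.28, 71.71], [-173.87, 95.51], [-174.79, -0.11], [-173.66, 173.66]. Speed limits (degrees/s): [136.94, 136.94, 172.46, 180, 180, 180].

### API

Orientations are given as [roll, pitch, yaw] about the fixed x, y, z axes, in that order (R = Rz(yaw) Ry(pitch) Rx(roll)).
In Python, from plant import r gives the robot as it stands.
- The arm moves only by the tool step_arm, never from a script. Its argument "deltas" is a list of rows, each a list of 7 numbers: the turn, a rotation vector about the tool's x, y, z in rad, then the shift along the tool's x, y, z in mm, then the opening, from -1 (shut) to 1 (fully open), so that 0 is half open. In form: [[ax, ay, az, x, y, z, grip], ...]. A call has 1 to 10 rows; each row shifts and turns the pose as measured when the row begins, along the tool's axes as they then stand; what a row does not reach is not made up. A row lasts 1/10 s, in which the tool goes at most 50 mm and 8.59 degrees, less where a joint would pass 70% of its speed; a pose out of reach is approached as far as the arm can. A call with a gripper value outside its range is refused whole. The fingers move at their own pace and stop on an object; "squeeze" is the grip in N (left out, the last holds). Time passes only in rows, so rows that do not move let the fingers close. It gives the time, the measured TCP pose, the force and the opening at its end, in the units of the state.
- r.get_state(): the state, without advancing time (a new reading comes with each control period).
- r.capture(name): name is "scene" or "side" or "wrist"; returns the picture (420x560x3 uint8, red, green, blue); there is no depth.
- r.camera_info(name): a dict with "vertical_fov" (degrees; the focal length in pixels is half the picture's height over the tangent of half this angle, whatever the lens; pixels are square), "cx", "cy" (the principal point, pixels), "k1" (the pictures are not rectified: a ray, as slopes to the right and down, at radius r is drawn at 1 + k1 r^2 times it, then the intrinsics apply), "view" (4x4, takes a point from world to camera coordinates). Camera axes: x right, y down, z forward; pixel columns grow to the right and rows downward; lengths in m; the calibration is good to about 2 mm. A picture is of the moment at which its call begins: read the wrist's pose just before it. camera_info takes no time and is no camera call; for the wrist camera it gives the pose at the moment of the call.
- r.close_job(): hands the job in, once; it reports no verdict.
The state is a dict: "time_s": time; "joints": joint angles; "qd": joint speeds; "joint_torque": joint torques, N m; "tcp_pos": TCP position; "eef_rot": TCP orientation; "contact_force": force on the tool from outside, world axes, zero at the start; "moment": the same for the moment, N m; "gripper_width": finger opening in m.
Only numpy, scipy, OpenCV 4.12 (cv2) and the standard library are available. Lean on these libraries where they do the work, as an engineer would, in place of code of your own. Each camera call takes 0.05 s, during which the arm holds its last target.

## Working session

There is one attempt and no reset: what is moved stays moved. The work goes in short steps, Python scripts to look and compute and a tool call to move; the robot and the scene stay as the last step left them, time stands still between calls to the robot, and variables do not carry over. Pictures are saved under pics/ and viewed, and the job is handed in when it is done.

Besides the shell and the picture viewer there is one more tool, called after "Emit:" as name(argument=value, ...) on one line, values as JSON. step_arm: Moves the arm, as the interface text tells. Its arguments: {"type":"object","properties":{"deltas":{"type":"array","items":{"type":"array","items":{"type":"number"}}},"squeeze":{"type":"number"}},"required":["deltas"]}

```bash
ls; mkdir -p pics
python3 - <<'E'
from plant import r
import cv2,json
print(r.get_state()); print(r.grasp_offset)
for n in ["scene","side","wrist"]:
    i=r.camera_info(n); print(n,i)
    cv2.imwrite(f"pics/{n}0.png",r.capture(n)[:,:,::-1])
E
```

```text
pics
{'time_s': 0.0, 'joints': array([-4.67489737e+01,  2.05920428e+01,  6.32726163e-01, -2.10200350e-02,
       -7.01353983e+01, -1.65075108e+01]), 'qd': array([-0.04740861, -0.00068326,  0.06148704,  0.05757926, -0.00822247,
        0.11493018]), 'joint_torque': array([ 9.66837142e-04, -5.82712913e+01,  2.93053293e+01,  6.99707419e+00,
        6.81172955e-03, -1.35781906e-04]), 'tcp_pos': array([ 0.3035085 , -0.60235697,  0.22560504]), 'eef_rot': array([-1.79992030e+02, -9.64261003e-02,  1.16736350e+02]), 'contact_force': array([-1.37193119,  0.09804292, -0.36946985]), 'moment': array([ 0.03681549, -0.01020057, -0.04840886]), 'gripper_width': 0.08771032514978282}
0.0188
scene {'vertical_fov': 45.31745920567935, 'cx': 278.09062769571733, 'cy': 207.051214289332, 'k1': -0.14995835618674017, 'view': array([[-8.95249147e-01,  4.45564138e-01, -1.25092029e-03,
         4.25811241e-01],
       [ 2.70885519e-01,  5.42043019e-01, -7.95493810e-01,
        -1.43166178e-01],
       [-3.53765461e-01, -7.12504011e-01, -6.05960422e-01,
         1.58419926e+00],
       [ 0.00000000e+00,  0.00000000e+00,  0.00000000e+00,
         1.00000000e+00]])}
side {'vertical_fov': 49.043639945265355, 'cx': 290.5215151645852, 'cy': 214.21225097493095, 'k1': -0.0073010405614639855, 'view': array([[ 0.99772223, -0.06744766,  0.0010762 , -0.50926042],
       [-0.03327965, -0.50604248, -0.86186627,  0.12631968],
       [ 0.05867547,  0.85986733, -0.50713447,  0.89936809],
       [ 0.        ,  0.        ,  0.        ,  1.        ]])}
wrist {'vertical_fov': 67.14666254332447, 'cx': 277.1834407505289, 'cy': 202.34613013606244, 'k1': -0.010119465490855116, 'view': array([[-0.44881389,  0.89362425,  0.00133495,  0.67503895],
       [ 0.85591645,  0.42944519,  0.2880692 , -0.03754443],
       [ 0.25685234,  0.13043206, -0.95760866,  0.39170449],
       [ 0.        ,  0.        ,  0.        ,  1.        ]])}
```

View pics/scene0.png

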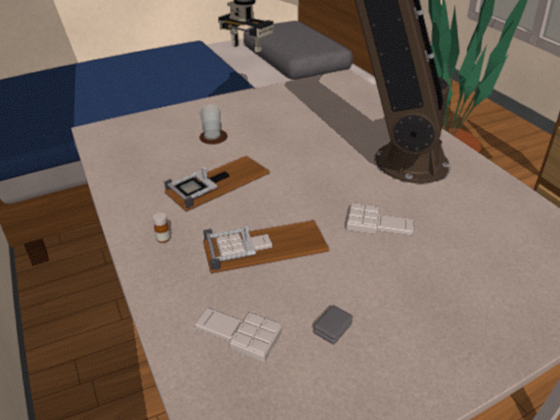

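View pics/side0.png

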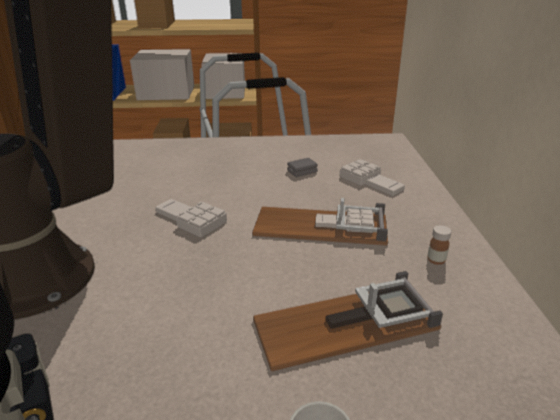

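View pics/wrist0.png

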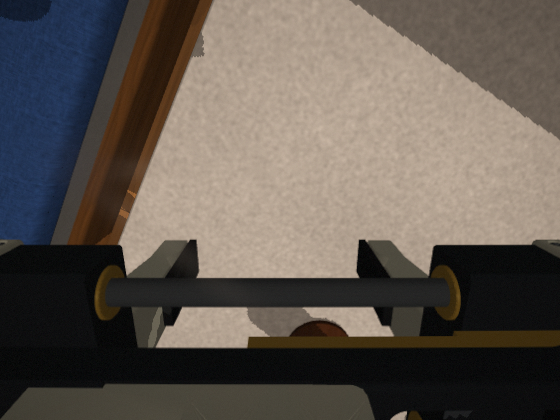

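Scene view: the clamped pill box is on the board at about (265,245). Its look-alikes are the loose pill boxes at (380,220) and (240,332), and the magnifier board at (217,182). The tongue I want is at about (262,242). I'll check it in a close crop.

```bash
cat > h.py <<'E'
import numpy as np, cv2
def K(i):
    f=210/np.tan(np.radians(i['vertical_fov']/2)); return np.array([[f,0,i['cx']],[0,f,i['cy']],[0,0,1.]])
def proj(i,P):
    P=np.atleast_2d(P).astype(float); V=i['view']
    return cv2.projectPoints(P,cv2.Rodrigues(V[:3,:3])[0],V[:3,3],K(i),np.array([i['k1'],0,0,0.]))[0][:,0]
def ray(i,uv):
    n=cv2.undistortPoints(np.array([[uv]],float),K(i),np.array([i['k1'],0,0,0.]))[0,0]
    V=i['view']; R=V[:3,:3]; return -R.T@V[:3,3], R.T@np.array([n[0],n[1],1])
def onz(i,uv,z):
    c,d=ray(i,uv); return c+d*(z-c[2])/d[2]
E
python3 - <<'E'
import cv2
a=cv2.imread('pics/scene0.png')[210:280,190:340]; cv2.imwrite('pics/sc_crop.png',cv2.resize(a,None,fx=5,fy=5,interpolation=cv2.INTER_CUBIC))
a=cv2.imread('pics/side0.png')[190:255,240:400]; cv2.imwrite('pics/si_crop.png',cv2.resize(a,None,fx=5,fy=5,interpolation=cv2.INTER_CUBIC))
E
```

```text
(no output)
```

View pics/sc_crop.png

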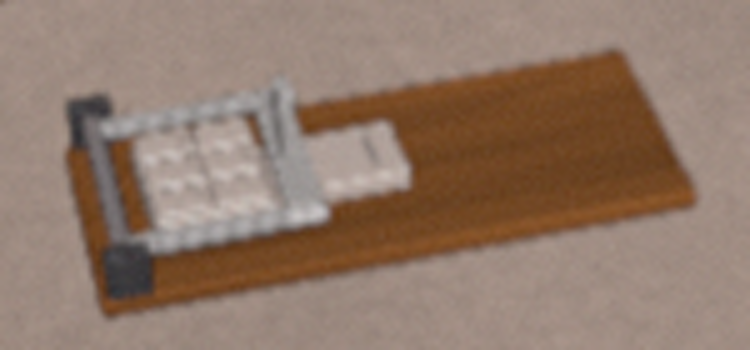

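View pics/si_crop.png

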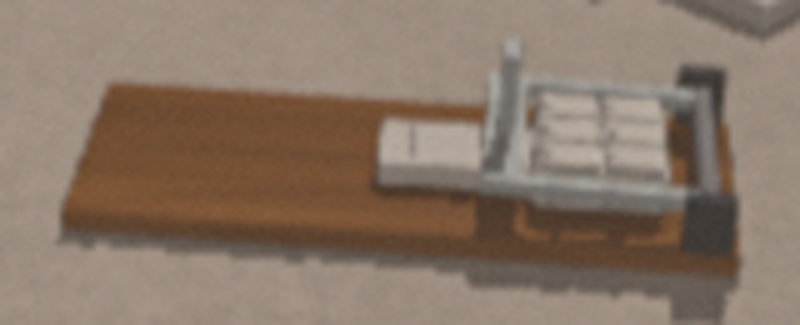

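The crop confirms it: six little lids, gripped under a shut bar with a grip tab. Now I'll fit the pose.

Run:
```python
from plant import r
from h import *
from scipy.optimize import least_squares
sc,si=r.camera_info('scene'),r.camera_info('side')
# (cam, board point, crop px)
T=.012
o=lambda c,u,v:(np.array([190+u/5-.4,210+v/5-.4]) if c is sc else np.array([240+u/5-.4,190+v/5-.4]))
for c,uv in [(sc,(617,50)),(sc,(692,193)),(sc,(105,302)),(sc,(68,150)),(si,(110,85)),(si,(65,212)),(si,(738,262))]:
    print(onz(c,o(c,*uv),T))
```

```text
[0.43480812 0.12585695 0.012     ]
[0.4575241  0.24117389 0.012     ]
[0.74516243 0.18371439 0.012     ]
[0.72354465 0.07228632 0.012     ]
[0.4556487  0.23591314 0.012     ]
[0.43413192 0.12243604 0.012     ]
[0.72322222 0.06345472 0.012     ]
```

```bash
cat > fit.py <<'E'
from plant import r
from h import *
from scipy.optimize import least_squares
sc,si=r.camera_info('scene'),r.camera_info('side')
S=lambda u,v:np.array([190+u/5-.4,210+v/5-.4]); D=lambda u,v:np.array([240+u/5-.4,190+v/5-.4])
T=.012
# front y+ corner is nearer scene cam
obs=[(sc,(-.15,.06,T),S(692,193)),(sc,(-.15,-.06,T),S(617,50)),(sc,(.15,.06,T),S(105,302)),(sc,(.15,-.06,T),S(68,150)),
(si,(-.15,.06,T),D(110,85)),(si,(-.15,-.06,T),D(65,212)),(si,(.15,-.06,T),D(738,262)),
(si,(.045,0,.0735),D(512,40)),(sc,(.045,0,.0735),S(281,83))]
def w(p,P):
    c,s=np.cos(p[2]),np.sin(p[2]); return np.array([p[0]+c*P[0]-s*P[1],p[1]+s*P[0]+c*P[1],P[2]])
def res(p): return np.concatenate([proj(c,w(p,P))[0]-o for c,P,o in obs])
s=least_squares(res,[.59,.155,-.19],loss='soft_l1')
p=s.x
if __name__=='__main__':
    print(p,np.degrees(p[2])); print(res(p).reshape(-1,2).round(1))
    # overlays
    for c,n in((sc,'scene0'),(si,'side0')):
        a=cv2.imread(f'pics/{n}.png')
    for nm,P in dict(tab=(.045,0,.0735),tong=(.013,0,.018),hinge=(.135,0,.0295)).items(): print(nm,w(p,P))
    # tongue front: scene crop (390,122)-(410,185) top
    for c,o in((sc,S(387,122)),(sc,S(410,168)),(si,D(383,118)),(si,D(377,165))):
        q=onz(c,o,.024)-[p[0],p[1],0]; cc,ss=np.cos(p[2]),np.sin(p[2]); print('tongue corner board',cc*q[0]+ss*q[1],-ss*q[0]+cc*q[1])
    # lens board rough
    for uv in((268,168),(272,178),(190,206)): print('lens',onz(sc,uv,T))
    st=r.get_state(); print(st['tcp_pos'],st['eef_rot'])
    V=r.camera_info('wrist')['view']; print('wcam',-V[:3,:3].T@V[:3,3])
E
python3 fit.py
```

```text
[ 0.59044969  0.15365457 -0.19248266] -11.028444320650236
[[ 1.  -0.3]
 [ 0.6 -0.8]
 [-1.6  0.6]
 [-1.8 -1.1]
 [-0.4 -1.1]
 [-1.1 -0.2]
 [ 1.1 -0.7]
 [-0.1  2.4]
 [ 0.   1.1]]
tab [0.63461865 0.14504623 0.0735    ]
tong [0.60320961 0.15116771 0.018     ]
hinge [0.72295656 0.12782957 0.0295    ]
tongue corner board -0.011849988591641769 -0.01896023988910362
tongue corner board -0.014051322757406537 0.018011776277673586
tongue corner board -0.01223502611904324 0.019483847262443673
tongue corner board -0.01169188780789485 -0.022651359711172582
lens [ 0.43308114 -0.15458775  0.012     ]
lens [ 0.4459993  -0.10003209  0.012     ]
lens [ 0.70847631 -0.07767757  0.012     ]
[ 0.30359645 -0.60248127  0.2258507 ] [-1.79994883e+02 -6.99836381e-02  1.16742753e+02]
wcam [ 0.23450581 -0.6382326   0.38513564]
```

Emit:
step_arm(deltas=[[0, 0, 0, 30, 37, 0, 0], [0, 0, 0, 30, 37, 0, 0], [0, 0, 0, 30, 37, 0, 0], [0, 0, 0, 30, 37, 0, 0], [0, 0, 0, 30, 37, 0, 0], [0, 0, 0, 30, 37, 0, 0], [0, 0, 0, 30, 37, 0, 0], [0, 0, 0, 30, 37, 0, 0], [0, 0, 0, 30, 37, 0, 0], [0, 0, 0, 30, 37, 0, 0]])

```text
time_s: 1.15
tcp_pos: [0.5022, -0.1569, 0.2225]
eef_rot: [-179.9, -0.3, 116.2]
contact_force: [0.9, -0.9, 0.9]
gripper_width: 0.0435
```

Emit:
step_arm(deltas=[[0, 0, 0.13, 35, 29, 6, 0], [0, 0, 0.13, 37, 28, 6, 0], [0, 0, 0.13, 38, 26, 6, 0], [0, 0, 0.13, 39, 24, 6, 0], [0, 0, 0.13, 40, 22, 6, 0], [0, 0, 0, 40, 20, 6, 0], [0, 0, 0, 35, 18, 6, 0], [0, 0, 0, 0, 0, 0, 0]])

```text
time_s: 1.95
tcp_pos: [0.6498, 0.1357, 0.179]
eef_rot: [-179.8, -0.2, 77.8]
contact_force: [-0.6, 0.3, -0.1]
gripper_width: 0.0437
```

```bash
cat > delta.py <<'E'
from plant import r
from h import *
from scipy.spatial.transform import Rotation as Ro
def go(target,rpy=None):
    s=r.get_state(); R=Ro.from_euler('xyz',s['eef_rot'],degrees=True)
    print('t',round(s['time_s'],2),'tcp',s['tcp_pos'].round(4),s['eef_rot'].round(1),'w',round(s['gripper_width'],4),'F',s['contact_force'].round(1))
    print('shift mm',(R.inv().apply(np.array(target)-s['tcp_pos'])*1000).round(1))
    if rpy is not None: print('rotvec',(R.inv()*Ro.from_euler('xyz',rpy,degrees=True)).as_rotvec().round(3))
E
python3 - <<'E'
from delta import *
go([.6346,.145,.13],[180,0,79])
i=r.camera_info('wrist'); im=r.capture('wrist'); cv2.imwrite('pics/w1.png',im[:,:,::-1])
from fit import p,w
for P in [(.045,0,.0735),(.054,0,.0335),(.036,.048,.0335),(.036,-.048,.0335),(-.012,.02,.024),(-.012,-.02,.024),(.131,0,.0335)]: print(P,proj(i,w(p,P)).round(0))
E
```

```text
t 1.95 tcp [0.6498 0.1357 0.179 ] [-179.8   -0.2   77.8] w 0.0437 F [-0.6  0.3 -0.1]
shift mm [  5.7 -16.6  49.1]
rotvec [-0.004 -0.004 -0.022]
(0.045, 0, 0.0735) [[284. 182.]]
(0.054, 0, 0.0335) [[283. 181.]]
(0.036, 0.048, 0.0335) [[332. 162.]]
(0.036, -0.048, 0.0335) [[234. 164.]]
(-0.012, 0.02, 0.024) [[303. 111.]]
(-0.012, -0.02, 0.024) [[261. 112.]]
(0.131, 0, 0.0335) [[285. 253.]]
```

View pics/w1.png

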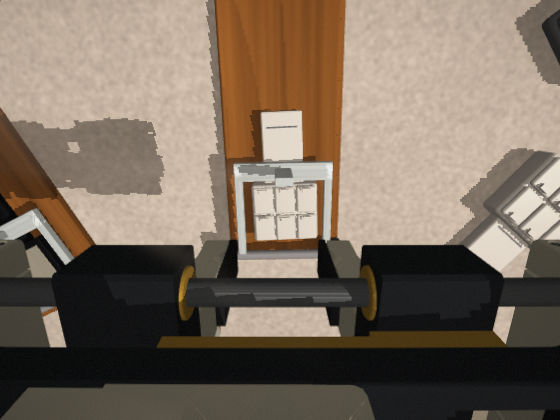

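The wrist view matches the fit: tab at (284,176), crossbar ends at (234,164) and (332,163), tongue front at (282,111). Next I'll go down onto the tab.

Emit:
step_arm(deltas=[[0, 0, -0.022, 6, -16, 20, 0], [0, 0, 0, 0, 0, 30, 0], [0, 0, 0, 0, 0, 30, 0], [0, 0, 0, 0, 0, 15, 0], [0, 0, 0, 0, 0, 0, 0]])

```text
time_s: 2.5
tcp_pos: [0.6319, 0.1418, 0.0828]
eef_rot: [-179.8, -0.2, 79.0]
contact_force: [0.0, -0.3, 0.5]
gripper_width: 0.0439
```

Run:
```python
from delta import *
go([.6346,.145,.0445],[180,0,79])
```

```text
t 2.5 tcp [0.6319 0.1418 0.0828] [-179.8   -0.2   79. ] w 0.0439 F [ 0.  -0.3  0.5]
shift mm [ 3.5  2.2 38.3]
rotvec [-0.004 -0.004 -0.   ]
```

Emit:
step_arm(deltas=[[0, 0, 0, 3.5, 2, 15, 0], [0, 0, 0, 0, 0, 15, 0], [0, 0, 0, 0, 0, 8, 0], [0, 0, 0, 0, 0, 0, 0]])

```text
time_s: 2.9
tcp_pos: [0.6353, 0.1442, 0.0448]
eef_rot: [-179.9, -0.3, 78.9]
contact_force: [0.2, -0.3, -0.3]
gripper_width: 0.0439
```

Run:
```python
from delta import *
go([.6346,.145,.0445],[180,0,79])
i=r.camera_info('wrist'); im=r.capture('wrist'); cv2.imwrite('pics/w2.png',im[:,:,::-1])
im=r.capture('side'); cv2.imwrite('pics/s2.png',cv2.resize(im[120:270,220:420,::-1],None,fx=4,fy=4,interpolation=cv2.INTER_CUBIC))
```

```text
t 2.9 tcp [0.6353 0.1442 0.0448] [-179.9   -0.3   78.9] w 0.0439 F [ 0.2 -0.3 -0.3]
shift mm [ 0.7 -0.9  0.3]
rotvec [-0.002 -0.005 -0.001]
```

View pics/w2.png

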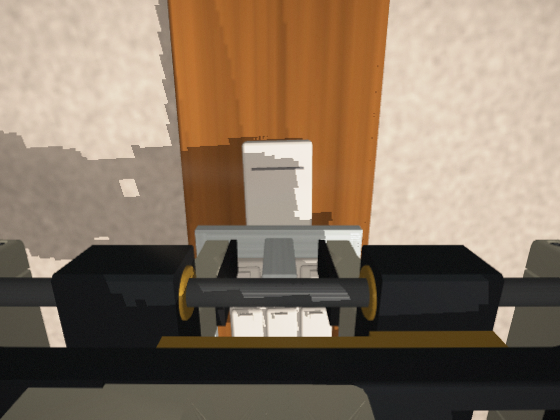

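View pics/s2.png

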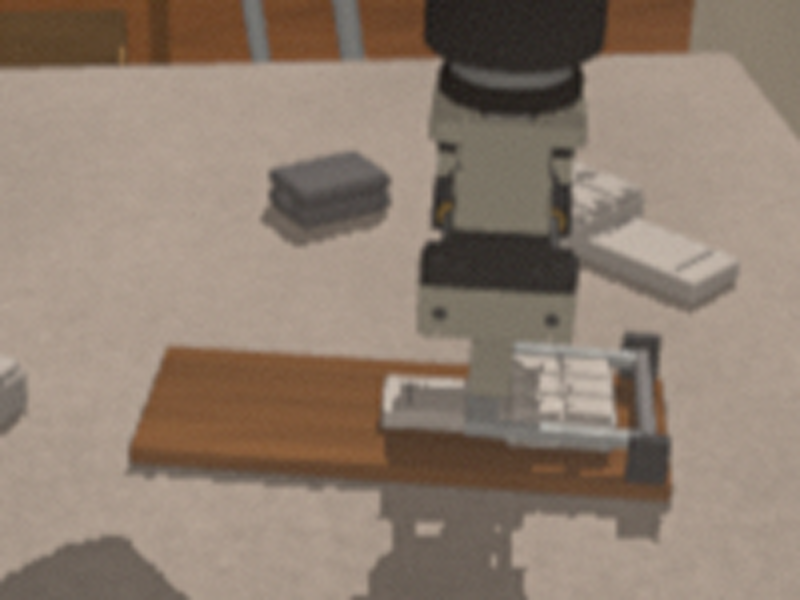

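The tab at (279,258) stands centred between the fingers. I'll close on it.

Emit:
step_arm(deltas=[[0, 0, 0, 0, 0, 0, -1], [0, 0, 0, 0, 0, 0, -1], [0, 0, 0, 0, 0, 0, -1], [0, 0, 0, 0, 0, 0, -1], [0, 0, 0, 0, 0, 0, -1], [0, 0, 0, 0, 0, 0, -1]], squeeze=15)

```text
time_s: 3.6
tcp_pos: [0.6371, 0.1446, 0.0482]
eef_rot: [179.9, -0.4, 79.0]
contact_force: [0.8, 0.0, -1.0]
gripper_width: 0.016
```

Run:
```python
from delta import *
go([.6346,.145,.0445],[180,0,79])
# arc steps: grasp point rel hinge (-90,+34)
a0=np.arctan2(34,-90);R=np.hypot(90,34);pr=np.array([-90,34.])
for th in np.arange(.1,1.35,.1):
    q=R*np.array([np.cos(a0-th),np.sin(a0-th)]); print(round(th,1),'dx(tool y), dz up',(q-pr).round(1)); pr=q
```

```text
t 3.6 tcp [0.6371 0.1446 0.0482] [179.9  -0.4  79. ] w 0.016 F [ 0.8  0.  -1. ]
shift mm [-0.1 -2.5  3.7]
rotvec [ 0.002 -0.008 -0.001]
0.1 dx(tool y), dz up [3.8 8.8]
0.2 dx(tool y), dz up [4.7 8.4]
0.3 dx(tool y), dz up [5.5 7.9]
0.4 dx(tool y), dz up [6.3 7.3]
0.5 dx(tool y), dz up [7.  6.6]
0.6 dx(tool y), dz up [7.6 5.9]
0.7 dx(tool y), dz up [8.1 5.1]
0.8 dx(tool y), dz up [8.6 4.3]
0.9 dx(tool y), dz up [9.  3.4]
1.0 dx(tool y), dz up [9.3 2.5]
1.1 dx(tool y), dz up [9.5 1.5]
1.2 dx(tool y), dz up [9.6 0.6]
1.3 dx(tool y), dz up [ 9.6 -0.4]
```

Emit:
step_arm(deltas=[[0, 0, 0, 0, 4, -9, -1], [0, 0, 0, 0, 4.5, -8.5, -1], [0, 0, 0, 0, 5.5, -8, -1], [0, 0, 0, 0, 6, -7.5, -1], [0, 0, 0, 0, 7, -6.5, -1]])

```text
time_s: 4.1
tcp_pos: [0.6639, 0.1393, 0.0891]
eef_rot: [-180.0, -0.4, 79.0]
contact_force: [0.8, 0.9, -4.6]
gripper_width: 0.016
```

```bash
cat > arc.py <<'E'
from delta import *
from fit import p,w
s=r.get_state(); g=s['tcp_pos']+Ro.from_euler('xyz',s['eef_rot'],degrees=True).apply([0,0,-r.grasp_offset])
c,sn=np.cos(p[2]),np.sin(p[2]); d=g-[p[0],p[1],0]; b=np.array([c*d[0]+sn*d[1],-sn*d[0]+c*d[1],d[2]])
v=b[[0,2]]-[.135,.0295]; print('board grasp',b.round(4),'r',np.hypot(*v).round(4),'th',round(np.arctan2(34,-90)-np.arctan2(v[1],v[0]),3),'F',s['contact_force'].round(1),'w',s['gripper_width'].round(4),s['eef_rot'].round(1))
E
python3 arc.py
```

```text
Traceback (most recent call last):
  File "arc.py", line 5, in <module>
    v=b[[0,2]]-[.135,.0295]; print('board grasp',b.round(4),'r',np.hypot(*v).round(4),'th',round(np.arctan2(34,-90)-np.arctan2(v[1],v[0]),3),'F',s['contact_force'].round(1),'w',s['gripper_width'].round(4),s['eef_rot'].round(1))
                                                                                                                                                                                 ^^^^^^^^^^^^^^^^^^^^^^^^
AttributeError: 'float' object has no attribute 'round'
```

```bash
sed -i "s/s\['gripper_width'\].round(4)/round(s['gripper_width'],4)/" arc.py; python3 arc.py
```

```text
board grasp [ 0.0748 -0.0002  0.1079] r 0.0989 th 0.555 F [ 0.8  0.9 -4.6] w 0.016 [-180.    -0.4   79. ]
```

Emit:
step_arm(deltas=[[0, 0, 0, 0, 7.5, -6, -1], [0, 0, 0, 0, 8, -5, -1], [0, 0, 0, 0, 8.5, -4, -1], [0, 0, 0, 0, 9, -3, -1], [0, 0, 0, 0, 9.5, -2, -1], [0, 0, 0, 0, 9.5, -1, -1]])

```text
time_s: 4.7
tcp_pos: [0.7181, 0.1286, 0.112]
eef_rot: [-179.8, -0.4, 78.9]
contact_force: [-1.6, 1.5, -4.0]
gripper_width: 0.0161
```

```bash
python3 arc.py
python3 - <<'E'
from delta import *
im=r.capture('side'); cv2.imwrite('pics/s3.png',cv2.resize(im[120:270,220:420,::-1],None,fx=4,fy=4,interpolation=cv2.INTER_CUBIC))
E
```

```text
board grasp [ 0.1302 -0.0003  0.1308] r 0.1014 th 1.162 F [-1.6  1.5 -4. ] w 0.0161 [-179.8   -0.4   78.9]
```

View pics/s3.png

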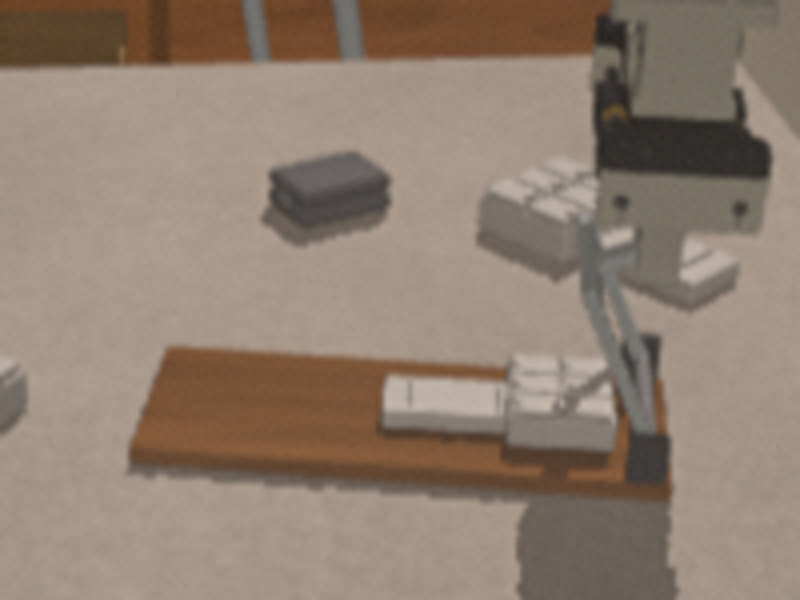

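The bar is up at about 1.15 rad. I'll give it a little more swing, then release.

Emit:
step_arm(deltas=[[0, 0, 0, 0, 9, 0.5, -1], [0, 0, 0, 0, 0, 0, -0.2], [0, 0, 0, 0, 0, 0, -0.2], [0, 0, 0, 0, 0, 0, -0.2], [0, 0, 0, 0, 0, 0, -0.2], [0, 0, 0, 0, 0, -20, -0.2], [0, 0, 0, 0, 0, -30, 0], [0, 0, 0, 0, 0, -30, 0.3], [0, 0, 0, 0, 0, 0, 0.3]])

```text
time_s: 5.65
tcp_pos: [0.7304, 0.1247, 0.1957]
eef_rot: [179.9, -0.3, 79.0]
contact_force: [0.2, -0.0, 0.6]
gripper_width: 0.0533
```

Run:
```python
from delta import *
from fit import w,p
im=r.capture('side'); cv2.imwrite('pics/s4.png',cv2.resize(im[120:270,220:420,::-1],None,fx=4,fy=4,interpolation=cv2.INTER_CUBIC))
t=w(p,(.0095,0,.016)); print(t)
go(t+[0,0,.17],[180,0,79]); go(t,[180,0,79])
```

```text
[0.59977425 0.15183725 0.016     ]
t 5.7 tcp [0.7293 0.1246 0.1934] [-179.9   -0.3   78.9] w 0.0547 F [ 1.   0.6 -0.6]
shift mm [   1.8 -132.4    7.5]
rotvec [-0.001 -0.005 -0.001]
t 5.7 tcp [0.7293 0.1246 0.1934] [-179.9   -0.3   78.9] w 0.0547 F [ 1.   0.6 -0.6]
shift mm [   0.9 -132.2  177.5]
rotvec [-0.001 -0.005 -0.001]
```

View pics/s4.png

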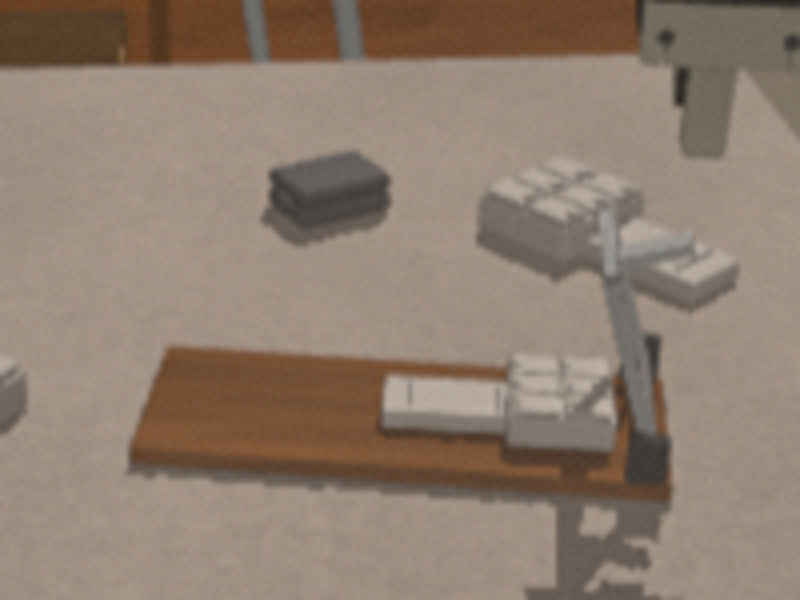

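The bar stays up (crossbar at crop (612,255)), and the box hasn't moved. Next, to above the tongue.

Emit:
step_arm(deltas=[[0, 0, 0, 0.5, -40, 0, 0.3], [0, 0, 0, 0.5, -45, 0, 0.3], [0, 0, 0, 0, -30, 20, 0.3], [0, 0, 0, 0, -15, 40, 0.3], [0, 0, 0, 0, 0, 40, 0.3], [0, 0, 0, 0, 0, 20, 0.3], [0, 0, 0, 0, 0, 0, 0.3]])

```text
time_s: 6.4
tcp_pos: [0.5944, 0.1511, 0.0674]
eef_rot: [-179.9, -0.3, 78.9]
contact_force: [-0.3, 0.2, -0.3]
gripper_width: 0.057
```

Run:
```python
from delta import *
from fit import w,p
t=w(p,(.0115,0,.016)); go(t,[180,0,79])
i=r.camera_info('wrist'); im=r.capture('wrist'); cv2.imwrite('pics/w5.png',im[:,:,::-1])
```

```text
t 6.4 tcp [0.5944 0.1511 0.0674] [-179.9   -0.3   78.9] w 0.057 F [-0.3  0.2 -0.3]
shift mm [ 1.5  7.2 51.4]
rotvec [-0.001 -0.006 -0.001]
```

View pics/w5.png

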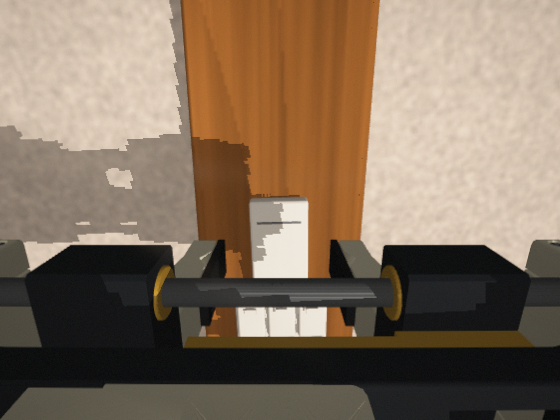

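The tongue, spanning columns 250–308, is centred between the fingers at about (278,250). Going down.

Emit:
step_arm(deltas=[[0, 0, 0, 1, 7, 20, 0.3], [0, 0, 0, 0, 0, 18, 0.3], [0, 0, 0, 0, 0, 9, 0.3], [0, 0, 0, 0, 0, 0, 0.3]])

```text
time_s: 6.85
tcp_pos: [0.6063, 0.1526, 0.0257]
eef_rot: [179.6, -0.6, 79.0]
contact_force: [-0.7, -0.3, 1.1]
gripper_width: 0.0568
```

Run:
```python
from delta import *
from fit import w,p
t=w(p,(.0115,0,.016)); go(t,[180,0,79])
```

```text
t 6.85 tcp [0.6063 0.1526 0.0257] [179.6  -0.6  79. ] w 0.0568 F [-0.7 -0.3  1.1]
shift mm [-2.1 -4.3  9.6]
rotvec [ 0.006 -0.011 -0.   ]
```

Emit:
step_arm(deltas=[[0, 0, 0, -2, -2, 5, 0.3], [0, 0, 0, 0, 0, 4, 0.3], [0, 0, 0, 0, 0, 0, 0.3]])

```text
time_s: 7.15
tcp_pos: [0.6055, 0.1516, 0.0189]
eef_rot: [179.5, -0.7, 79.0]
contact_force: [-0.5, 0.1, 0.1]
gripper_width: 0.0571
```

Run:
```python
from delta import *
from fit import w,p
t=w(p,(.0115,0,.016)); go(t,[180,0,79])
im=r.capture('side'); cv2.imwrite('pics/s6.png',cv2.resize(im[150:270,220:420,::-1],None,fx=4,fy=4,interpolation=cv2.INTER_CUBIC))
go(t,[180,0,79])
```

```text
t 7.15 tcp [0.6055 0.1516 0.0189] [179.5  -0.7  79. ] w 0.0571 F [-0.5  0.1  0.1]
shift mm [-0.9 -3.6  2.9]
rotvec [ 0.009 -0.013  0.   ]
t 7.2 tcp [0.6056 0.1517 0.0192] [179.5  -0.7  79. ] w 0.0568 F [ 0.4 -0.1  0.1]
shift mm [-1.  -3.7  3.1]
rotvec [ 0.01  -0.013  0.   ]
```

View pics/s6.png

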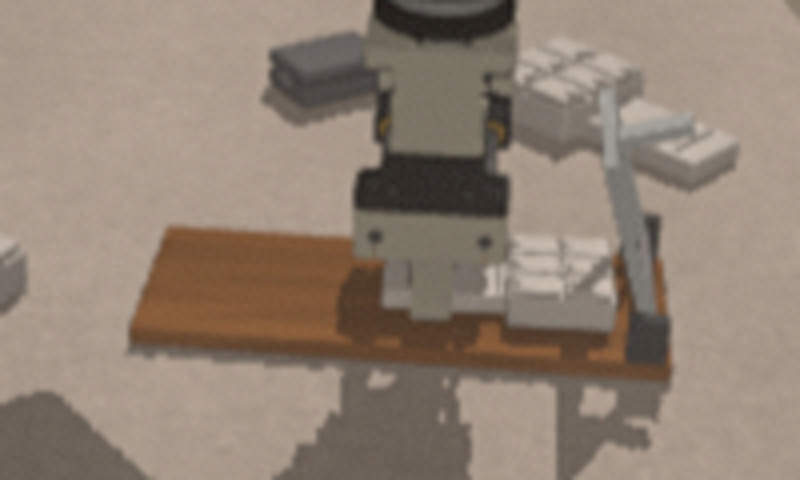

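The fingers straddle the tongue (crop (432,290)) just above the board. I'll go a touch lower and close.

Emit:
step_arm(deltas=[[0.01, -0.013, 0, -1, -1, 2.5, 0.3], [0, 0, 0, 0, 0, 0, -1], [0, 0, 0, 0, 0, 0, -1], [0, 0, 0, 0, 0, 0, -1], [0, 0, 0, 0, 0, 0, -1], [0, 0, 0, 0, 0, 0, -1]], squeeze=20)

```text
time_s: 7.8
tcp_pos: [0.6049, 0.1512, 0.0175]
eef_rot: [-180.0, 0.0, 79.0]
contact_force: [0.2, -0.3, -0.6]
gripper_width: 0.0396
```

Run:
```python
from delta import *
from fit import w,p
t=w(p,(.0115-.112,0,.016)); go(t,[180,0,79])
```

```text
t 7.8 tcp [0.6049 0.1512 0.0175] [-180.    0.   79.] w 0.0396 F [ 0.2 -0.3 -0.6]
shift mm [  -0.3 -115.2    1.5]
rotvec [-0.  0.  0.]
```

Emit:
step_arm(deltas=[[0, 0, 0, 0, -5, 0, -1], [0, 0, 0, 0, -8, 0, -1], [0, 0, 0, 0, -10, 0, -1], [0, 0, 0, 0, -10, 0, -1]])

```text
time_s: 8.2
tcp_pos: [0.5712, 0.1577, 0.0175]
eef_rot: [180.0, -0.0, 79.0]
contact_force: [0.4, 0.2, -0.4]
gripper_width: 0.0397
```

Run:
```python
from delta import *
from fit import w,p
t=w(p,(.0115-.112,0,.0165)); go(t,[180,0,79])
```

```text
t 8.2 tcp [0.5712 0.1577 0.0175] [180.  -0.  79.] w 0.0397 F [ 0.4  0.2 -0.4]
shift mm [ -0.3 -80.8   0.9]
rotvec [ 0.001 -0.    -0.   ]
```

Emit:
step_arm(deltas=[[0, 0, 0, 0, -10, 0, -1], [0, 0, 0, 0, -12, 0, -1], [0, 0, 0, 0, -12, 0, -1], [0, 0, 0, 0, -12, 0, -1], [0, 0, 0, 0, -12, 0, -1], [0, 0, 0, 0, -10, 0, -1], [0, 0, 0, 0, -7, 0, -1], [0, 0, 0, 0, 0, 0, -1]])

```text
time_s: 9.0
tcp_pos: [0.4878, 0.1733, 0.0178]
eef_rot: [-180.0, 0.0, 79.1]
contact_force: [-0.1, -0.3, -0.5]
gripper_width: 0.0398
```

Run:
```python
from delta import *
from fit import w,p
t=w(p,(.0115-.112,0,.0165)); go(t,[180,0,79])
im=r.capture('side'); cv2.imwrite('pics/s7.png',cv2.resize(im[150:270,220:420,::-1],None,fx=4,fy=4,interpolation=cv2.INTER_CUBIC))
```

```text
t 9.0 tcp [0.4878 0.1733 0.0178] [-180.     0.    79.1] w 0.0398 F [-0.1 -0.3 -0.5]
shift mm [0.3 4.  1.3]
rotvec [-0.     0.     0.001]
```

View pics/s7.png

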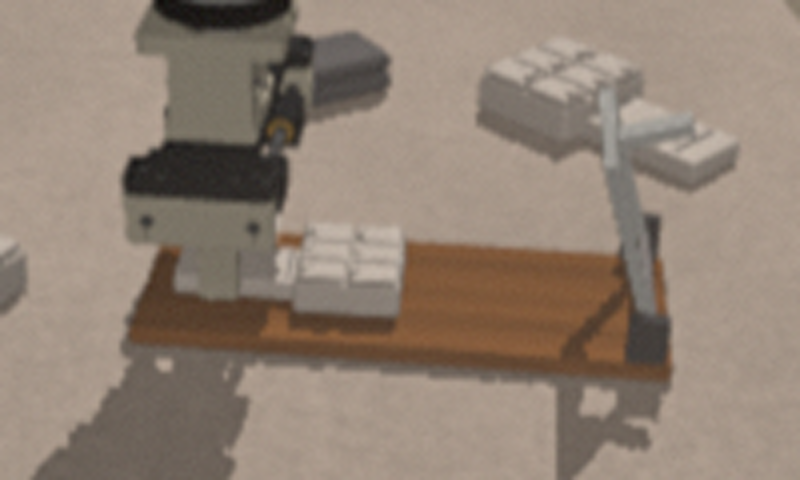

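The box slid out with the bar still up. The tongue point is at about -110 mm, inside the -133 to -74 window. I'll release and retreat.

Emit:
step_arm(deltas=[[0, 0, 0, 0, 0, 0, 0.2], [0, 0, 0, 0, 0, 0, 0.3], [0, 0, 0, 0, 0, 0, 0.3], [0, 0, 0, 0, 0, 0, 0.3], [0, 0, 0, 0, 0, -10, 0.3], [0, 0, 0, 0, 0, -30, 0.3], [0, 0, 0, 0, 0, -40, 0.3], [0, 0, 0, 0, 0, -40, 0.3], [0, 0, 0, 0, 0, -30, 0.3], [0, 0, 0, 0, 0, 0, 0.3]])

```text
time_s: 10.05
tcp_pos: [0.49, 0.1723, 0.1762]
eef_rot: [180.0, 0.1, 79.0]
contact_force: [-0.1, 0.2, -0.9]
gripper_width: 0.0574
```

Run:
```python
from delta import *
from fit import w,p
go([.49,.17,.2])
i=r.camera_info('wrist'); iw=r.capture('wrist'); cv2.imwrite('pics/w8.png',iw[:,:,::-1])
si=r.camera_info('side'); im=r.capture('side'); cv2.imwrite('pics/s8.png',cv2.resize(im[150:300,220:420,::-1],None,fx=4,fy=4,interpolation=cv2.INTER_CUBIC))
cv2.imwrite('pics/s8full.png',im[:,:,::-1])
x0=-.1097-.022
for n,P in dict(fl=(x0,.02,.024),fr=(x0,-.02,.024),lidfl=(x0+.07,.033,.036),rearR=(x0+.13,-.033,.036),rearL=(x0+.13,.033,.036)).items():
    print(n,'wrist',proj(i,w(p,P))[0].round(0),'side crop',((proj(si,w(p,P))[0]-[220,150])*4).round(0))
```

```text
t 10.05 tcp [0.49   0.1723 0.1762] [1.8e+02 1.0e-01 7.9e+01] w 0.0574 F [-0.1  0.2 -0.9]
shift mm [ -2.3   0.4 -23.8]
fl wrist [299. 158.] side crop [183. 239.]
fr wrist [259. 158.] side crop [171. 274.]
lidfl wrist [311. 228.] side crop [303. 218.]
rearR wrist [248. 281.] side crop [397. 283.]
rearL wrist [310. 281.] side crop [405. 225.]
```

View pics/s8.png

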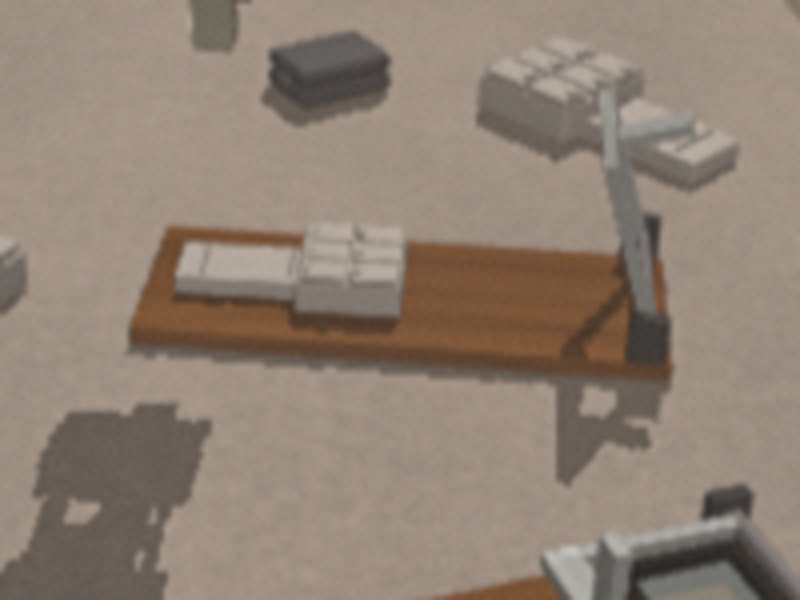

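View pics/w8.png

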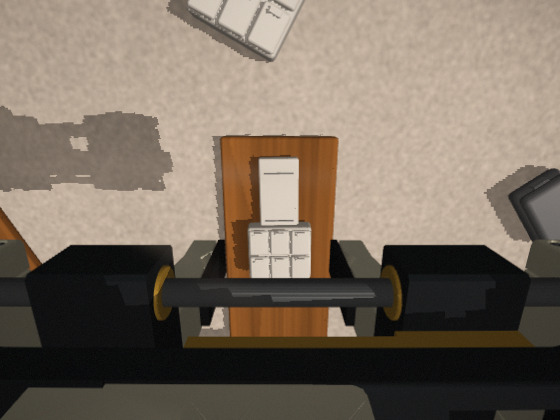

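View pics/s8full.png

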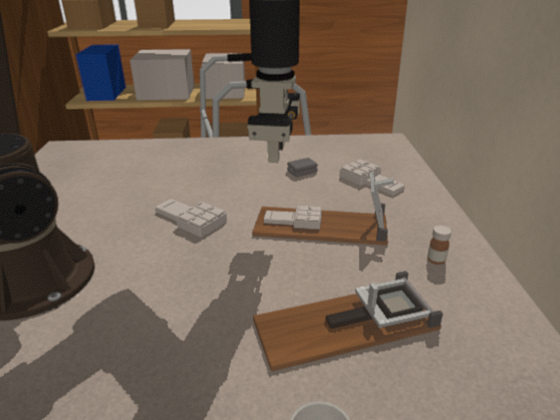

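The box lies flat and straight on the front of the board. Its tongue front in the wrist view is at (259–299,158), exactly where I predicted for -110 mm. The pill bar stands up, the lens bar at side pixel (395,300) is shut, and the gripper is clear of everything. I'll hand it in.

```bash
python3 -c "
from plant import r
print(r.get_state()['contact_force']); print(r.close_job())"
```

```text
[ 0.05622892 -0.1188065  -1.13625301]
the job is handed in; nothing more can be done
None
```

I swung the pill box's clamp bar up by its tab and left it standing at about 1.25 rad. I then gripped the box by its tongue and slid it about 119 mm forward along the board without lifting it. The job was handed in at about 10 s of the 51 s; `close_job` reports no verdict.

Last checks before handing in:
- **Box position:** the tongue point is about 110 mm in front of the board's centre, inside the 74 to 133 mm window. It is on the centre line, flat and straight. The wrist and side views matched the predicted pixels to within about 5 px, at 4x zoom in the side crop.
- **Bars:** the pill bar was still standing up, and the magnifier's bar was shut and untouched.
- **Gripper:** it was open, about 0.16 m above the board, with only about 1 N of residual force reading.

No check failed. Two things were slightly off on the way: the bar's angle is an estimate from the arm's path and the pictures. The tool also settled a few mm off some of its targets, and the slide ended about 7 mm further forward than planned.

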